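# Count to the third rack gap and push the case in

## Task

Starting at the end of the rack with the red knob, put a fingertip on the black rail at the first gap's brass bump and run it along the rail, over the second gap's bump to the third, counting every gap, filled or empty, and stopping there. Then, without lifting it, push the pale wooden case with the blue band along the table into that third gap, fully home against the back board. Leave the other cases and the tableware where they are.

Things in the scene. Friction and masses are not known exactly. Their poses are not given: they have to be found in the camera images.
- rack: Fixed dark-wood divider rack on the table, 432 mm wide (y), yawed up to 0.1 rad. Origin: on the table under the middle of the back board; x points away from the robot (into the gaps), y left along the rack, z up. Six gaps open to the front and top, the table their floor, centred at y = +150, +90, +30, -30, -90, -150 mm. The gaps at +90 and -150 hold other cases.
- mouth (a point): Point on the table in the plane of the gaps' mouths (rack x = -77 mm, y = 0), axes as the rack's. The gaps are 52 mm wide between dividers 8 mm thick and 50 mm tall with rounded front ends.
- inner_end (a point): Point on the table at the front face of the back board (rack x = -9 mm, y = 0), where the gaps end; the gaps are 68 mm deep and the back board is 48 mm tall.
- rail: Black straight rail above the back board, along the rack's y, 350 mm long, 24 mm wide (rack x -12 to +12 mm). Origin: centre of its top face, 92 mm above the table when untouched. It is sprung: it starts to sink at about 1 N, needs about 0.5 N more per mm, stops 8 mm down, stays level and springs back.
- bump1: Brass bump across the rail at the gap at rack y = +150 mm: a smooth hump 14 mm wide along the rail, 1.5 mm above its top, its round brass end also seen on the rail's front face. Origin: its crest. Bumps 1 to 6 run from the rack's left (+y) to its right end, whichever end has the red knob.
- bump2: The same kind of brass bump, at the gap at rack y = +90 mm.
- bump3: The same kind of brass bump, at the gap at rack y = +30 mm.
- bump4: The same kind of brass bump, at the gap at rack y = -30 mm.
- bump5: The same kind of brass bump, at the gap at rack y = -90 mm.
- bump6: The same kind of brass bump, at the gap at rack y = -150 mm.
- red_knob: Red ball knob, 30 mm across, on the 50 mm tall end block at one end of the rack (rack y = +200 or -200 mm; its top 89 mm above the table); marks the end from which the gaps are counted. Origin: bottom of its stem, 50 mm above the table.
- white_knob: White ball knob of the same size on the other end block.
- case: Loose closed wooden case, pale with a blue band and blue lid panel, 80 mm long (its x), 42 mm wide (its y), 45 mm tall, 0.2 to 0.4 kg, on the table in front of the rack, its long side roughly along the rack's x. Origin: centre of its underside. The band is nearer its +x end, which faces the rack. Fully home, its origin is at rack x = -49 mm and it stands 12 mm out of the gap.
- stored_a: Darker case with a green band and lid panel, same size, already in a gap of the rack (rack y = +90 mm); leave alone. Origin: centre of its underside.
- stored_b: Second darker case with a green band, in the gap at rack y = -150 mm; leave alone. Origin: centre of its underside.
- bottle_a: Green wine bottle standing at the left, 73 mm across, 300 mm tall; leave alone. Origin: centre of its underside.
- bottle_b: Amber wine bottle standing at the left, 73 mm across, 300 mm tall; leave alone. Origin: centre of its underside.
- stopper: Cork bottle stopper standing left of the case's area, 34 mm across, 36 mm tall; leave alone. Origin: centre of its underside.
- glass: Stemmed wine glass at the right, 68 mm across, 175 mm tall; leave alone. Origin: centre of its foot.
- cork_jar: Jar at the right, 76 mm across, 110 mm tall; leave alone. Origin: centre of its underside.
- candle: Candle in a brass holder at the left, 84 mm across, 140 mm tall; leave alone. Origin: centre of its underside.
There are look-alikes about, which are no part of the job. Leave any purple or turquoise look-alike of the case alone.

How it is judged:
By the outcome, as a careful person would: the job done as asked, in the order asked, and still so for the second after the job is handed in, with the robot touching nothing.
It also fails if it takes over 61 s, if anything falls off the work surface, if the arm or the gripper's body presses on something with over 40 N, if the wrist force passes 120 N, or if a joint passes its speed limit or range.

## Robot

A 6-joint arm with a two-finger parallel gripper is mounted at the origin on the work surface. World frame = base frame: x ahead of the robot, y to its left, z up, the work surface at z = 0. Lengths are in m, angles in rad, forces in N, time in s.
With the tool pointing down it reaches from about 0.25 to 0.775 m from the base axis. Payload 4 kg.
Tool frame: the origin (TCP) lies on the centre line of the jaws, within the pads' length; the fingertips stand 17 mm ahead of it and the grasp point (between the pads) lies 2 mm behind it; z points along the fingers, y is the line along which they close (so a half turn about z gives the same grasp; the last joint's range is limited). The gripper opens to 94 mm and grips with 3 to 60 N. Pads are 16 mm wide; open, the fingers measure 119 mm over their backs; the gripper's body (75 mm by 177 mm) begins 78 mm behind the grasp point.
Start: joints at [-1.376, 0.087, 1.371, -0, 1.684, -0.103], TCP at [0.161, -0.526, 0.223] pointing down, gripper open.
Joint ranges: [-3.1, 3.1], [-0.76, 2.03], [0.27, 2.55], [-1.08, 4.22], [0.17, 2.65], [-2.57, 2.57]. Speed limits (rad/s): [2.79, 2.79, 3.14, 3.14, 3.14, 3.14].

## Interface

Orientations are given as [roll, pitch, yaw] about the fixed x, y, z axes, in that order (R = Rz(yaw) Ry(pitch) Rx(roll)).
In Python, from bench import robot gives the robot as it stands.
- The arm moves only by the tool servo_tool, never from a script. Its argument "plan" is a list of rows, each a list of 7 numbers: the shift along the tool's x, y, z normalised to -1 to 1, where 1 is 0.1 m, then the turn, a rotation vector about the tool's x, y, z normalised to -1 to 1, where 1 is pi/2 rad, then the finger opening in mm, from 0 to 94. In form: [[x, y, z, ax, ay, az, gripper], ...]. A call has 1 to 12 rows; each row is the pose to reach, as a shift and turn from the pose commanded when the call began, along the tool's axes at that moment; what a row does not reach only later rows make up. A row lasts 1/12 s, in which the tool goes at most 41.7 mm and 7.16 degrees, less where a joint would pass 70% of its speed; a pose out of reach is approached as far as the arm can. A call with a number of a shift or a turn outside -1 to 1 is refused whole. A call with a gripper value outside its range is refused whole. The fingers move at their own pace and stop on an object; the grip force is fixed at half the most. Time passes only in rows, so rows that repeat a pose let the fingers close. It gives the time, the measured TCP pose, the force, the opening and the grip force at its end, in the units of the state.
- robot.get_obs(): the state, without advancing time (a new reading comes with each control period).
- robot.snapshot(name): name is "scene" or "top" or "wrist"; returns the picture (480x640x3 uint8, red, green, blue); there is no depth.
- robot.camera_params(name): a dict with "camera_matrix" (3x3 intrinsics, pixels), "rvec" (rotation vector, rad) and "tvec" (3), from world to camera coordinates, as OpenCV has them; the wrist camera has in their place "tool_from_camera" (4x4, takes a point from camera to tool coordinates, whose origin is the TCP and whose axes are the flange's). Camera axes: x right, y down, z forward; pixel columns grow to the right and rows downward; lengths in m; the calibration is good to about 2 mm. A picture is of the moment at which its call begins: read the wrist's pose just before it. camera_params takes no time and is no camera call.
- robot.close_job(): hands the job in; it is judged then, once.
Trained networks look in the newest picture that a camera, given by its name, has taken for a name from the list of things; names that differ only in an ending like _2 or _b are one class to them, and where a whole thing is asked for, a point or a joint stands for the part that bears it (a point fixed in the world has none). Each returns a list of dicts, best first, with "conf" (0 to 1); they miss things now and then, are a little off and sometimes report something else, mostly with a low value. They report only what shows in the picture. A call takes as long as a camera call. They do not tell look-alikes from the thing itself.
- robot.find_in(thing, camera): "extent" ([centre column, centre row, width, height] in pixels, round what is visible of it).
The state is a dict: "time": time; "joint_positions": joint angles; "qvel": joint speeds; "joint_torque": joint torques, N m; "tool_pos": TCP position; "ee_rot": TCP orientation; "wrist_force": force on the tool from outside, world axes, zero at the start; "wrist_torque": the same for the moment, N m; "width": finger opening in m; "finger_force": force on a finger pad.
Only numpy, scipy, OpenCV 4.12 (cv2) and the standard library are available. Lean on these libraries where they do the work, as an engineer would, in place of code of your own. Each camera call takes 0.05 s, during which the arm holds its last target. There are 200 camera calls.

## Working session

There is one attempt and no reset: what is moved stays moved. The work goes in short steps, Python scripts to look and compute and a tool call to move; the robot and the scene stay as the last step left them, time stands still between calls to the robot, and variables do not carry over. Pictures are saved under pics/ and viewed, at most 11 in all, crops included, and the job is handed in when it is done.

Besides the shell and the picture viewer there is one more tool, called after "Request:" in YAML: its name, and indented under it one key for each argument. servo_tool: Moves the arm, as the interface text tells. Scaled input: -1 to 1 covers 0.1 m each way for a shift and pi/2 rad each way for a turn. Its arguments: {"type":"object","properties":{"plan":{"type":"array","items":{"type":"array","items":{"type":"number"}}}},"required":["plan"]}

```bash
mkdir -p pics; ls; cat > h.py <<'E'
from bench import robot
import numpy as np, cv2
def snap(n,f):
    im=robot.snapshot(n); cv2.imwrite('pics/'+f,im[:,:,::-1]); return im
def cam(n):
    p=robot.camera_params(n); return np.array(p['camera_matrix']),np.array(p['rvec'],float),np.array(p['tvec'],float)
def ray(n,u,v,z):
    K,r,t=cam(n); R=cv2.Rodrigues(r)[0]; c=-R.T@t.ravel()
    d=R.T@np.linalg.inv(K)@np.array([u,v,1.]); return c+d*(z-c[2])/d[2]
def proj(n,P):
    K,r,t=cam(n); return cv2.projectPoints(np.array(P,float).reshape(-1,3),r,t,K,None)[0].reshape(-1,2)
E
python3 - <<'E'
from h import *
snap('scene','s.png');snap('top','t.png')
for c in('scene','top'):
  for n in('red_knob','white_knob','case','bump1','rack','rail'):
    print(c,n,[(np.round(d['extent']).astype(int).tolist(),round(d['conf'],2)) for d in robot.find_in(n,c)][:8])
o=robot.get_obs();print(o['tool_pos'],o['ee_rot'],o['time'])
E
```

```text
pics
scene red_knob [([275, 278, 142, 146], 0.67)]
scene white_knob [([479, 295, 46, 54], 0.6), ([322, 322, 11, 14], 0.48), ([268, 269, 12, 14], 0.35)]
scene case [([380, 293, 36, 45], 0.83), ([367, 230, 36, 32], 0.8), ([334, 258, 38, 32], 0.59), ([435, 304, 12, 24], 0.41)]
scene bump1 [([222, 224, 12, 17], 0.59), ([267, 268, 9, 16], 0.58), ([303, 304, 17, 16], 0.55), ([282, 285, 19, 22], 0.49), ([235, 237, 11, 15], 0.41)]
scene rack [([274, 279, 143, 147], 0.64)]
scene rail [([323, 323, 15, 17], 0.72), ([267, 265, 111, 108], 0.64), ([214, 211, 9, 12], 0.2)]
top red_knob [([413, 184, 11, 12], 0.62)]
top white_knob [([508, 183, 52, 40], 0.65), ([245, 189, 11, 8], 0.57)]
top case [([304, 253, 16, 28], 0.92), ([311, 300, 22, 36], 0.7), ([251, 260, 26, 34], 0.67)]
top bump1 [([346, 187, 8, 8], 0.65), ([394, 180, 13, 14], 0.58), ([269, 189, 12, 12], 0.57)]
top rack [([328, 200, 176, 48], 0.96), ([186, 317, 38, 35], 0.28)]
top rail [([328, 186, 150, 22], 0.61)]
[ 0.16140256 -0.52582419  0.22254949] [3.14139262e+00 4.29720947e-05 2.97845495e-01] 0.7
```

View pics/s.png

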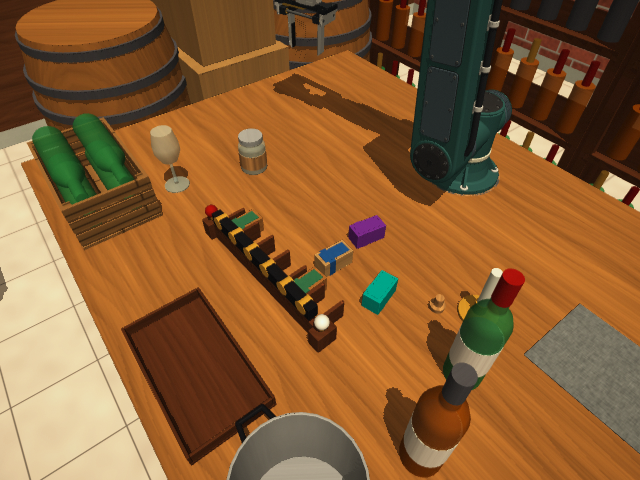

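View pics/t.png

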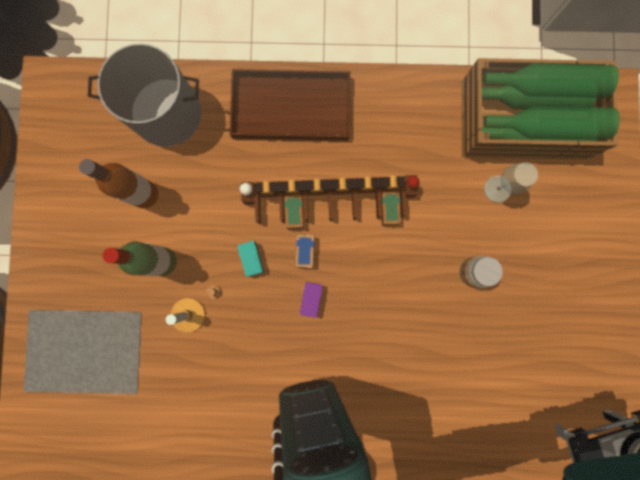

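The pale, blue-banded case is at scene (334,258) / top (304,253). The look-alikes are purple at scene (367,230) / top (312,300) and turquoise at scene (380,293) / top (250,260). The green-banded stored cases are at top (293,212) and (391,208). The red knob is at the right (-y) end, top (413,184), so the third gap is at rack y = -30 (bump 4).

```bash
python3 - <<'E'
from h import *
t=cv2.imread('pics/t.png')[160:330,220:440]; s=cv2.imread('pics/s.png')[190:350,190:410]
cv2.imwrite('pics/c.png',np.vstack([cv2.resize(t,(660,300),interpolation=2),cv2.resize(s,(660,300),interpolation=2)]))
for n,u,v,z in [('red',413,184,.074),('white',246,189,.074),('case',304.5,252,.045),('purple',312,300,.045),('turq',250.5,259.5,.045),('b6',394,181,.093),('b1',268.5,188,.093),('jar',483,272,.1),('glass',520,178,.17),('stop',214,292,.036)]:
    print(n,np.round(ray('top',u,v,z),4))
for n,u,v,z in [('red',211,211,.074),('white',321.5,323,.074),('case',334,258,.03)]: print(n,np.round(ray('scene',u,v,z),4))
print(robot.camera_params('wrist'))
E
```

```text
red [ 0.6735 -0.203   0.074 ]
white [0.6535 0.1956 0.074 ]
case [0.5073 0.0537 0.045 ]
purple [0.392  0.0331 0.045 ]
turq [0.4866 0.184  0.045 ]
b6 [ 0.6759 -0.1548  0.093 ]
b1 [0.6534 0.1398 0.093 ]
jar [ 0.4662 -0.3606  0.1   ]
glass [ 0.6719 -0.4198  0.17  ]
stop [0.4063 0.2714 0.036 ]
red [ 0.6778 -0.2019  0.074 ]
white [0.6534 0.1987 0.074 ]
case [0.5106 0.0591 0.03  ]
{'camera_matrix': array([[425.06412321,   0.        , 320.41506593],
       [  0.        , 425.06412321, 232.87265803],
       [  0.        ,   0.        ,   1.        ]]), 'tool_from_camera': array([[-2.62699687e-04, -9.57630829e-01, -2.87998483e-01,
         8.37410326e-02],
       [ 9.99999543e-01,  1.31154892e-05, -9.55766715e-04,
        -2.35795940e-04],
       [ 9.19048912e-04, -2.87998602e-01,  9.57630388e-01,
        -1.62028769e-01],
       [ 0.00000000e+00,  0.00000000e+00,  0.00000000e+00,
         1.00000000e+00]])}
```

View pics/c.png

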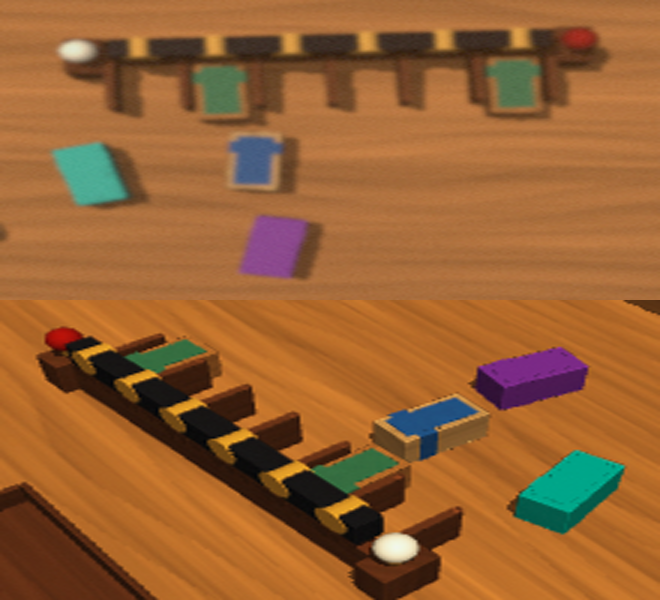

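Crop confirms it: the pale case with the blue panel and band is in front of the rack, clear of the purple and turquoise ones. Moving to a viewing pose above the rack, with the fingers closing on the way.

Request:
servo_tool:
  plan:
    - [0, 0, -0.775, 0, 0, 0.155, 0]
    - [0, 0, -0.775, 0, 0, 0.155, 0]
    - [0, 0, -0.775, 0, 0, 0.155, 0]

```text
time: 0.95
tool_pos: [0.1618, -0.5277, 0.308]
ee_rot: [3.129, -0.002, 0.051]
wrist_force: [-0.1, -0.3, 1.6]
width: 0.0778
finger_force: 0.0
```

Request:
servo_tool:
  plan:
    - [0.97, -0.96, 0, 0, 0, 0, 0]
    - [0.97, -0.96, 0, 0, 0, 0, 0]
    - [0.97, -0.96, 0, 0, 0, 0, 0]
    - [0.97, -0.96, 0, 0, 0, 0, 0]
    - [0.97, -0.96, 0, 0, 0, 0, 0]

```text
time: 1.37
tool_pos: [0.2548, -0.423, 0.3009]
ee_rot: [3.14, -0.001, 0.059]
wrist_force: [0.3, 0.3, -0.1]
width: 0.0445
finger_force: 0.0
```

Request:
servo_tool:
  plan:
    - [0.97, -0.96, 0, 0, 0, 0, 0]
    - [0.97, -0.96, 0, 0, 0, 0, 0]
    - [0.97, -0.96, 0, 0, 0, 0, 0]
    - [0.97, -0.96, 0, 0, 0, 0, 0]
    - [0.97, -0.96, 0, 0, 0, 0, 0]

```text
time: 1.78
tool_pos: [0.3457, -0.323, 0.3001]
ee_rot: [3.141, -0.0, 0.058]
wrist_force: [-0.9, -0.4, 0.2]
width: 0.0109
finger_force: 0.0
```

Request:
servo_tool:
  plan:
    - [0.97, -0.96, 0, 0, 0, 0, 0]
    - [0.97, -0.96, 0, 0, 0, 0, 0]
    - [0.97, -0.96, 0, 0, 0, 0, 0]
    - [0.97, -0.96, 0, 0, 0, 0, 0]
    - [0.97, -0.96, 0, 0, 0, 0, 0]

```text
time: 2.2
tool_pos: [0.437, -0.2227, 0.2995]
ee_rot: [3.141, 0.001, 0.057]
wrist_force: [-0.6, 0.6, -0.1]
width: 0.0004
finger_force: 0.0
```

Request:
servo_tool:
  plan:
    - [0.97, -0.96, 0, 0, 0, 0, 0]
    - [0.97, -0.96, 0, 0, 0, 0, 0]
    - [0.97, -0.96, 0, 0, 0, 0, 0]
    - [0.97, -0.96, 0, 0, 0, 0, 0]
    - [0.97, -0.96, 0, 0, 0, 0, 0]

```text
time: 2.62
tool_pos: [0.5286, -0.1222, 0.299]
ee_rot: [3.141, 0.002, 0.055]
wrist_force: [-0.4, -0.9, 0.4]
width: 0.0006
finger_force: 0.0
```

Request:
servo_tool:
  plan:
    - [0.97, -0.96, 0, 0, 0, 0, 0]
    - [0.97, -0.96, 0, 0, 0, 0, 0]
    - [0.97, -0.96, 0, 0, 0, 0, 0]
    - [0.97, -0.96, 0, 0, 0, 0, 0]
    - [0.97, -0.96, 0, 0, 0, 0, 0]
    - [0.97, -0.96, 0, 0, 0, 0, 0]

```text
time: 3.12
tool_pos: [0.6189, -0.023, 0.2997]
ee_rot: [3.14, 0.002, 0.052]
wrist_force: [0.9, 0.0, -0.1]
width: 0.0003
finger_force: 0.0
```

```bash
cat >> h.py <<'E'
from scipy.spatial.transform import Rotation as Ro
def wT():
    o=robot.get_obs(); T=np.eye(4); T[:3,:3]=Ro.from_euler('xyz',o['ee_rot']).as_matrix(); T[:3,3]=o['tool_pos']
    return T@np.array(robot.camera_params('wrist')['tool_from_camera'])
def wray(T,u,v,z):
    K=np.array(robot.camera_params('wrist')['camera_matrix']); d=T[:3,:3]@np.linalg.inv(K)@np.array([u,v,1.]); c=T[:3,3]; return c+d*(z-c[2])/d[2]
E
python3 - <<'E'
from h import *
T=wT(); im=snap('wrist','w.png'); np.save('T.npy',T)
for n,z in(('red_knob',.074),('white_knob',.074),('case',.045),('bump1',.092)):
    for d in robot.find_in(n,'wrist')[:7]:
        e=d['extent']; print(n,np.round(e),round(d['conf'],2),np.round(wray(T,e[0],e[1],z),4))
o=robot.get_obs();print(o['tool_pos'],o['ee_rot'],o['time'],o['wrist_force'])
E
```

```text
red_knob [522. 145.  36.  37.] 0.93 [ 0.6772 -0.2006  0.074 ]
white_knob [ 77. 153.  38.  34.] 0.65 [0.6497 0.1984 0.074 ]
case [248. 284.  48.  88.] 0.94 [0.5161 0.049  0.045 ]
case [266. 347.  31.  23.] 0.77 [0.4405 0.0289 0.045 ]
case [126. 295.  78.  81.] 0.56 [0.4966 0.1789 0.045 ]
bump1 [128. 150.  39.  34.] 0.93 [0.6566 0.1442 0.092 ]
bump1 [200. 152.  37.  34.] 0.8 [0.6583 0.083  0.092 ]
bump1 [268. 150.  28.  34.] 0.72 [0.6632 0.0247 0.092 ]
bump1 [332. 149.  21.  33.] 0.72 [ 0.6665 -0.0308  0.092 ]
bump1 [403. 148.  19.  30.] 0.59 [ 0.6704 -0.091   0.092 ]
bump1 [470. 148.  37.  38.] 0.55 [ 0.6736 -0.1481  0.092 ]
[ 0.61879991 -0.0220662   0.3008074 ] [ 3.14078743e+00 -8.74101047e-04  5.18070240e-02] 3.3667 [ 0.59529688  0.81250519 -0.57254642]
```

View pics/w.png

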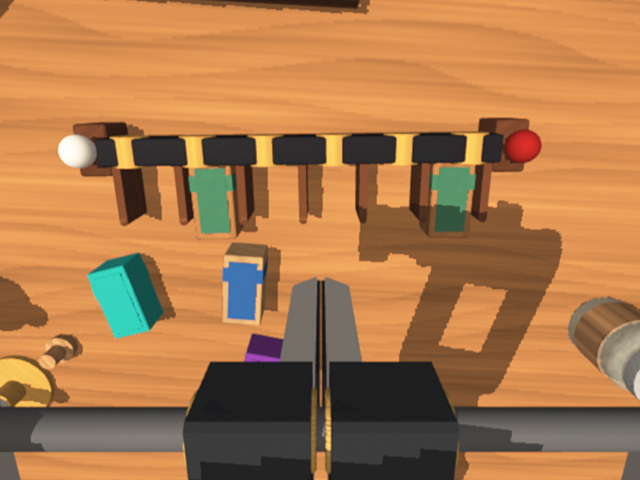

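```bash
python3 - <<'E'
from h import *
T=np.load('T.npy'); im=cv2.imread('pics/w.png'); hsv=cv2.cvtColor(im,cv2.COLOR_BGR2HSV)
# rail black region rows: line of top/bottom edges
P=[]
for u in (160,230,298,370,438):
    c=hsv[120:180,u-12:u+13,2].mean(1); r=np.where(c<60)[0]+120; P.append((u,r[0],r[-1]))
print(P)
A=np.array([wray(T,u,a,.092)[:2] for u,a,b in P]); f=np.polyfit(A[:,1],A[:,0],1); print('back edge fit x=%.4f*y+%.4f'%tuple(f), 'yaw',-f[0])
# brass centroids along rows
m=(cv2.inRange(hsv,(18,120,150),(32,255,255))); m[:132]=0;m[166:]=0;m[:,:95]=0;m[:,510:]=0
n,l,s,c=cv2.connectedComponentsWithStats(m)
for i in range(1,n):
    if s[i,4]>80: print(s[i],np.round(wray(T,s[i,0]+s[i,2]/2-.5,148,.0935),4))
b=cv2.inRange(hsv,(100,120,60),(118,255,255)); b[:,:200]=0;b[:,290:]=0;b[:235]=0;b[340:]=0
cs=max(cv2.findContours(b,0,1)[0],key=cv2.contourArea)[:,0]
print(cs.min(0),cs.max(0))
W=np.array([wray(T,u,v,.045)[:2] for u,v in cs]).astype(np.float32); print(cv2.minAreaRect(W))
cv2.imwrite('pics/w2.png',cv2.resize(im[110:340,80:520],None,fx=1.8,fy=1.8,interpolation=2))
E
```

```text
[(160, np.int64(136), np.int64(164)), (230, np.int64(136), np.int64(164)), (298, np.int64(135), np.int64(163)), (370, np.int64(134), np.int64(162)), (438, np.int64(133), np.int64(161))]
back edge fit x=-0.0630*y+0.6769 yaw 0.06298113885942828
[324 135  19  31 449] [ 0.6676 -0.0312  0.0935]
[393 134  20  32 456] [ 0.6707 -0.0904  0.0935]
[462 134  22  30 442] [ 0.6738 -0.1501  0.0935]
[184 137  20  29 425] [0.6615 0.0876 0.0935]
[254 136  19  30 437] [0.6645 0.0284 0.0935]
[113 138  21  28 409] [0.6584 0.1477 0.0935]
[223 263] [266 318]
((0.5078938603401184, 0.05138016492128372), (0.06400424987077713, 0.04616910591721535), 2.9340920448303223)
```

View pics/w2.png

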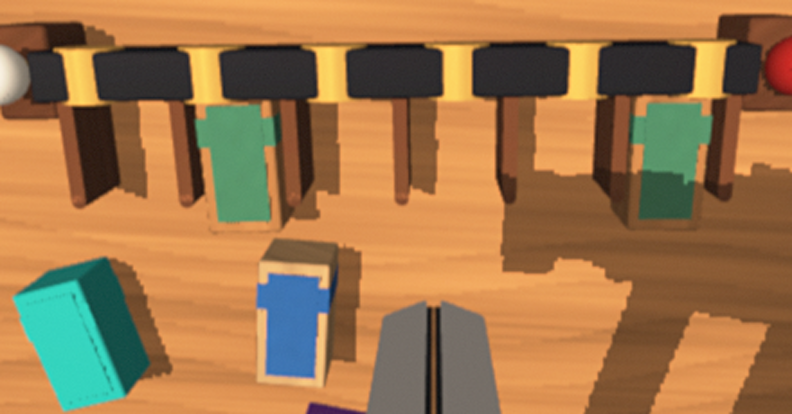

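Request:
servo_tool:
  plan:
    - [0.3, 0.8, 0, 0, 0, -0.005, 0]
    - [0.3, 0.8, 0.4, 0, 0, -0.005, 0]
    - [0.3, 0.8, 0.8, 0, 0, -0.005, 0]
    - [0.3, 0.8, 0.8, 0, 0, -0.005, 0]

```text
time: 3.7
tool_pos: [0.6513, -0.1012, 0.2131]
ee_rot: [-3.14, 0.01, 0.058]
wrist_force: [-0.7, 0.8, -2.3]
width: 0.0006
finger_force: 0.0
```

Request:
servo_tool:
  plan:
    - [0.18, 0.5, 0.5, 0, 0, 0, 0]
    - [0.18, 0.5, 0.8, 0, 0, 0, 0]
    - [0.18, 0.5, 0.94, 0, 0, 0, 0]
    - [0.18, 0.5, 0.94, 0, 0, 0, 0]
    - [0.18, 0.5, 0.94, 0, 0, 0, 0]

```text
time: 4.12
tool_pos: [0.6736, -0.1467, 0.1246]
ee_rot: [-3.14, 0.004, 0.062]
wrist_force: [0.3, -0.1, 0.3]
width: 0.0007
finger_force: 0.0
```

```bash
python3 - <<'E'
from h import *
T=np.load('T.npy')
q=np.array([(223.3,255.6),(266.7,258.9),(261.1,325),(222.8,321.1)])
W=np.array([wray(T,u,v,.045)[:2] for u,v in q]);print(W.round(4),W.mean(0)); d=(W[0]+W[1]-W[2]-W[3]);print('yaw',np.arctan2(d[1],d[0]),np.linalg.norm(d)/2)
o=robot.get_obs();print(o['tool_pos'],o['ee_rot'],o['wrist_force'],o['time'])
E
```

```text
[[0.547  0.0745]
 [0.5456 0.0293]
 [0.4682 0.0343]
 [0.4708 0.0761]] [0.50790516 0.05352562]
yaw -0.042908712508523426 0.07688391124251163
[ 0.67355365 -0.14671076  0.12459132] [-3.13954645  0.00425368  0.06187898] [ 0.27500521 -0.09988029  0.27573275] 4.1167
```

Request:
servo_tool:
  plan:
    - [0, 0.025, 0.05, 0, 0, 0, 0]
    - [0, 0.025, 0.1, 0, 0, 0, 0]
    - [0, 0.025, 0.13, 0, 0, 0, 0]
    - [0, 0.025, 0.13, 0, 0, 0, 0]
    - [0, 0.025, 0.13, 0, 0, 0, 0]

```text
time: 4.53
tool_pos: [0.6754, -0.1493, 0.114]
ee_rot: [3.141, -0.001, 0.063]
wrist_force: [-0.3, -0.1, 0.7]
width: 0.0006
finger_force: 0.0
```

Request:
servo_tool:
  plan:
    - [0, 0, 0.02, 0, 0, 0, 0]
    - [0, 0, 0.02, 0, 0, 0, 0]
    - [0, 0, 0.02, 0, 0, 0, 0]

```text
time: 4.78
tool_pos: [0.6751, -0.1496, 0.111]
ee_rot: [3.142, 0.0, 0.062]
wrist_force: [-1.2, 0.5, 0.6]
width: 0.0005
finger_force: 0.0
```

Request:
servo_tool:
  plan:
    - [0, 0, 0.02, 0, 0, 0, 0]
    - [0, 0, 0.045, 0, 0, 0, 0]
    - [0, 0, 0.045, 0, 0, 0, 0]
    - [0, 0, 0.045, 0, 0, 0, 0]
    - [0, 0, 0.045, 0, 0, 0, 0]

```text
time: 5.2
tool_pos: [0.6753, -0.1497, 0.107]
ee_rot: [3.141, -0.001, 0.062]
wrist_force: [-0.4, 0.5, 2.0]
width: 0.0003
finger_force: 1.4
```

Request:
servo_tool:
  plan:
    - [0, 0, 0, 0, 0, 0, 0]

```text
time: 5.28
tool_pos: [0.6753, -0.1497, 0.1069]
ee_rot: [3.141, -0.001, 0.062]
wrist_force: [-1.0, 0.4, 2.8]
width: 0.0004
finger_force: 1.5
```

Request:
servo_tool:
  plan:
    - [0, 0, 0, 0, 0, 0, 0]

```text
time: 5.37
tool_pos: [0.6753, -0.1497, 0.1068]
ee_rot: [3.141, -0.001, 0.062]
wrist_force: [-0.8, 0.3, 2.4]
width: 0.0004
finger_force: 1.5
```

```bash
python3 - <<'E'
from h import *
T=wT();im=robot.snapshot('wrist');s=robot.snapshot('scene')
a=cv2.resize(s[190:340,190:360],(680,600),interpolation=2)[:,:,::-1]
cv2.imwrite('pics/r1.png',np.vstack([cv2.resize(np.ascontiguousarray(im[:,:,::-1]),(400,300)),cv2.resize(a,(400,300))]))
o=robot.get_obs();print(o['tool_pos'],o['ee_rot'],o['wrist_force'],o['time'])
E
```

```text
[ 0.67529009 -0.14970639  0.10671339] [ 3.14140119e+00 -5.07766166e-04  6.22061318e-02] [0.06718925 0.15218001 2.72502756] 5.4667
```

View pics/r1.png

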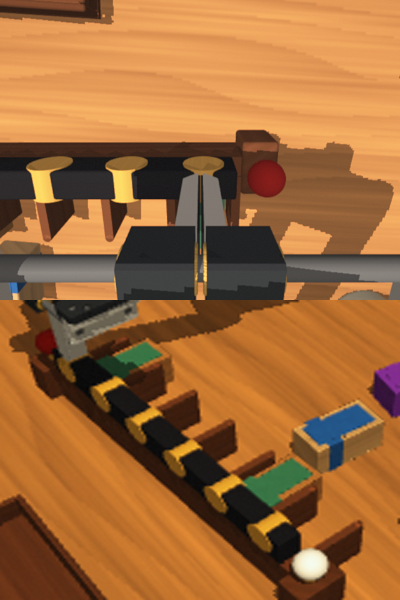

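The fingertip is on bump 6, the first gap from the red knob, at about 2.6 N and well centred. Now the run along the rail.

Request:
servo_tool:
  plan:
    - [0, -0.05, 0, 0, 0, 0, 0]
    - [0, -0.1, 0, 0, 0, 0, 0]
    - [0, -0.15, 0, 0, 0, 0, 0]
    - [0, -0.2, 0, 0, 0, 0, 0]
    - [0, -0.25, 0, 0, 0, 0, 0]
    - [0, -0.3, 0, 0, 0, 0, 0]
    - [0, -0.35, 0, 0, 0, 0, 0]
    - [0, -0.4, 0, 0, 0, 0, 0]
    - [0, -0.45, 0, 0, 0, 0, 0]
    - [0, -0.5, 0, 0, 0, 0, 0]
    - [0, -0.55, 0, 0, 0, 0, 0]
    - [0, -0.6, 0, 0, 0, 0, 0]

```text
time: 6.47
tool_pos: [0.6715, -0.0895, 0.1067]
ee_rot: [3.141, -0.0, 0.062]
wrist_force: [0.3, -4.1, 3.9]
width: 0.0004
finger_force: 1.5
```

Request:
servo_tool:
  plan:
    - [0, -0.05, 0, 0, 0, 0, 0]
    - [0, -0.1, 0, 0, 0, 0, 0]
    - [0, -0.15, 0, 0, 0, 0, 0]
    - [0, -0.2, 0, 0, 0, 0, 0]
    - [0, -0.25, 0, 0, 0, 0, 0]
    - [0, -0.3, 0, 0, 0, 0, 0]
    - [0, -0.35, 0, 0, 0, 0, 0]
    - [0, -0.4, 0, 0, 0, 0, 0]

```text
time: 7.13
tool_pos: [0.6688, -0.0494, 0.1064]
ee_rot: [3.142, 0.0, 0.062]
wrist_force: [-0.5, -1.7, 2.7]
width: 0.0005
finger_force: 1.2
```

Request:
servo_tool:
  plan:
    - [0, -0.05, 0, 0, 0, 0, 0]
    - [0, -0.1, 0, 0, 0, 0, 0]
    - [0, -0.15, 0, 0, 0, 0, 0]
    - [0, -0.195, 0, 0, 0, 0, 0]
    - [0, -0.195, 0, 0, 0, 0, 0]
    - [0, -0.195, 0, 0, 0, 0, 0]
    - [0, -0.195, 0, 0, 0, 0, 0]
    - [0, -0.195, 0, 0, 0, 0, 0]

```text
time: 7.8
tool_pos: [0.6677, -0.0292, 0.1064]
ee_rot: [-3.139, -0.0, 0.063]
wrist_force: [-0.7, 1.6, 3.5]
width: 0.0003
finger_force: 1.6
```

```bash
python3 - <<'E'
from h import *
im=snap('wrist','r2f.png');cv2.imwrite('pics/r2.png',im[150:400,100:540,::-1])
o=robot.get_obs();print(o['tool_pos'],o['ee_rot'],o['wrist_force'],o['time'])
E
```

```text
[ 0.66769601 -0.02919927  0.10643739] [-3.13928272e+00 -1.11851798e-04  6.27688315e-02] [0.69323325 3.29625092 2.86304908] 7.85
```

View pics/r2.png

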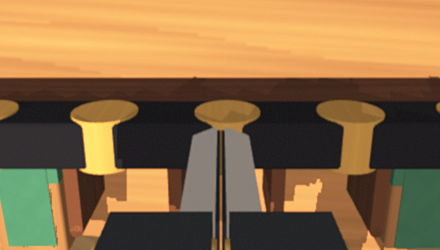

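The finger is on bump 4, the third from the red end, within about 2 mm of its centre. Next I lift off, straddle the case and push it sideways in line with the gap.

Request:
servo_tool:
  plan:
    - [0, 0, -0.3, 0, 0, 0, 0]
    - [0, 0, -0.6, 0, 0, 0, 60]
    - [0, 0, -0.6, 0, 0, 0, 60]
    - [0, 0, -0.6, 0, 0, 0, 60]

```text
time: 8.18
tool_pos: [0.6687, -0.0308, 0.1684]
ee_rot: [3.14, -0.004, 0.062]
wrist_force: [0.0, 0.6, 0.8]
width: 0.0171
finger_force: 0.0
```

Request:
servo_tool:
  plan:
    - [-0.3, -0.18, 0, 0, 0, 0, 60]
    - [-0.6, -0.36, 0, 0, 0, 0, 60]
    - [-0.77, -0.465, 0, 0, 0, 0, 60]
    - [-0.77, -0.465, 0, 0, 0, 0, 60]

```text
time: 8.52
tool_pos: [0.584, 0.0129, 0.164]
ee_rot: [-3.14, 0.006, 0.064]
wrist_force: [-0.1, -0.9, 0.3]
width: 0.0437
finger_force: 0.0
```

Request:
servo_tool:
  plan:
    - [-0.3, -0.18, 0, 0, 0, 0, 60]
    - [-0.6, -0.36, 0, 0, 0, 0, 60]
    - [-0.77, -0.465, 0, 0, 0, 0, 60]
    - [-0.77, -0.465, 0, 0, 0, 0, 60]
    - [-0.77, -0.465, 0, 0, 0, 0, 60]
    - [-0.77, -0.465, 0, 0, 0, 0, 60]

```text
time: 9.02
tool_pos: [0.5091, 0.0521, 0.1658]
ee_rot: [3.141, 0.0, 0.062]
wrist_force: [0.0, 0.3, -0.9]
width: 0.06
finger_force: 0.0
```

```bash
python3 - <<'E'
from h import *
T=wT();snap('wrist','p1.png');
for d in robot.find_in('case','wrist')[:4]: print(np.round(d['extent']),round(d['conf'],2))
o=robot.get_obs();print(o['tool_pos'],o['ee_rot'],o['wrist_force'],o['time'],o['width'])
E
```

```text
[320. 226.  73. 124.] 0.93
[136. 241. 116. 121.] 0.9
[334. 357.  73.  97.] 0.72
[493.   4.  50.   5.] 0.72
[0.50927999 0.05197575 0.16589751] [3.14113377e+00 4.23782579e-04 6.11252371e-02] [ 0.24590996 -0.60024337  0.14294674] 9.1167 0.060140382131618875
```

View pics/p1.png

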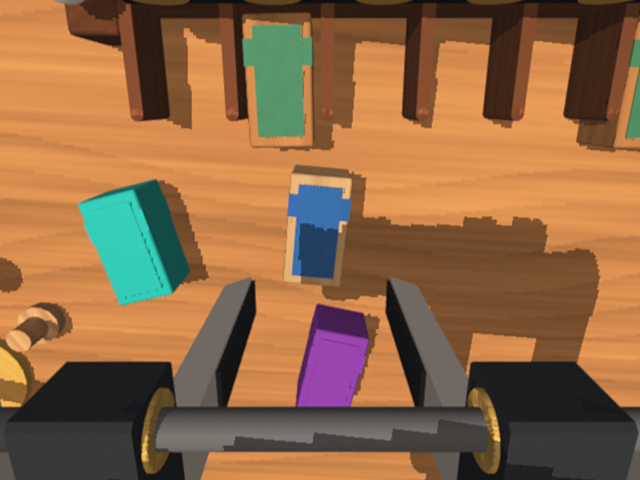

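The case is centred between the fingers at (318,232) and purple sits close behind it at (335,350). Descending around the case.

Request:
servo_tool:
  plan:
    - [0, 0, 0.35, 0, 0, 0, 60]
    - [0, 0, 0.7, 0, 0, 0, 60]
    - [0, 0, 0.9, 0, 0, 0, 60]
    - [0, 0, 0.9, 0, 0, 0, 60]

```text
time: 9.45
tool_pos: [0.5049, 0.0521, 0.0704]
ee_rot: [-3.141, 0.012, 0.061]
wrist_force: [-0.4, 0.0, -1.1]
width: 0.0598
finger_force: 0.0
```

Request:
servo_tool:
  plan:
    - [0, 0, 0.2, 0, 0, 0, 60]
    - [0, 0, 0.4, 0, 0, 0, 60]
    - [0, 0, 0.46, 0, 0, 0, 60]
    - [0, 0, 0.46, 0, 0, 0, 60]
    - [0, 0, 0.46, 0, 0, 0, 60]

```text
time: 9.87
tool_pos: [0.5093, 0.0526, 0.0316]
ee_rot: [3.141, -0.001, 0.062]
wrist_force: [-0.8, 0.3, 0.4]
width: 0.0599
finger_force: 0.0
```

Request:
servo_tool:
  plan:
    - [0, 0.04, 0, 0, 0, 0, 60]
    - [0, 0.08, 0, 0, 0, 0, 60]
    - [0, 0.12, 0, 0, 0, 0, 60]
    - [0, 0.16, 0, 0, 0, 0, 60]
    - [0, 0.2, 0, 0, 0, 0, 60]
    - [0, 0.24, 0, 0, 0, 0, 60]
    - [0, 0.28, 0, 0, 0, 0, 60]
    - [0, 0.32, 0, 0, 0, 0, 60]
    - [0, 0.36, 0, 0, 0, 0, 60]
    - [0, 0.4, 0, 0, 0, 0, 60]
    - [0, 0.44, 0, 0, 0, 0, 60]
    - [0, 0.48, 0, 0, 0, 0, 60]

```text
time: 10.87
tool_pos: [0.5122, 0.0057, 0.032]
ee_rot: [-3.139, -0.003, 0.062]
wrist_force: [-1.0, 5.5, 3.7]
width: 0.0601
finger_force: 2.6
```

```bash
cat >> h.py <<'E'
def casefit(f):
    T=wT(); im=snap('wrist',f); h=cv2.cvtColor(im,cv2.COLOR_RGB2HSV)
    b=cv2.inRange(h,(100,110,40),(120,255,255)); b=cv2.morphologyEx(b,2,np.ones((3,3),np.uint8))
    c=max(cv2.findContours(b,0,1)[0],key=cv2.contourArea)[:,0]
    W=np.array([wray(T,u,v,.045)[:2] for u,v in c]).astype(np.float32); r=cv2.minAreaRect(W); B=cv2.boxPoints(r)
    e=[B[1]-B[0],B[2]-B[1]]; l=max(e,key=np.linalg.norm); l=l if l[0]>0 else -l
    print('blue centre',np.round(r[0],4),'size',np.round(r[1],4),'yaw',np.arctan2(l[1],l[0]).round(3))
    o=robot.get_obs();print(o['tool_pos'].round(4),o['ee_rot'].round(3),o['wrist_force'].round(1),o['time'],o['width'])
E
python3 - <<'E'
from h import *
casefit('p2.png')
E
```

```text
blue centre [0.5116 0.0149] size [0.0652 0.0422] yaw 0.064
[0.5123 0.0048 0.0319] [-3.141e+00 -3.000e-03  6.200e-02] [-1.2  4.2  3.7] 10.9167 0.06020605705493656
```

The case has squared up to the finger (yaw 0.064). Continuing the sideways push.

Request:
servo_tool:
  plan:
    - [0, 0.05, 0, 0, 0, 0, 60]
    - [0, 0.1, 0, 0, 0, 0, 60]
    - [0, 0.15, 0, 0, 0, 0, 60]
    - [0, 0.2, 0, 0, 0, 0, 60]
    - [0, 0.25, 0, 0, 0, 0, 60]
    - [0, 0.3, 0, 0, 0, 0, 60]
    - [0, 0.35, 0, 0, 0, 0, 60]
    - [0, 0.4, 0, 0, 0, 0, 60]
    - [0, 0.45, 0, 0, 0, 0, 60]
    - [0, 0.5, 0, 0, 0, 0, 60]
    - [0, 0.54, 0, 0, 0, 0, 60]
    - [0, 0.555, 0, 0, 0, 0, 60]

```text
time: 11.92
tool_pos: [0.5153, -0.0504, 0.0315]
ee_rot: [-3.141, -0.002, 0.062]
wrist_force: [0.6, 4.8, 4.2]
width: 0.06
finger_force: 2.5
```

Request:
servo_tool:
  plan:
    - [0, 0, 0, 0, 0, 0, 60]
    - [0, 0, 0, 0, 0, 0, 60]

```text
time: 12.08
tool_pos: [0.5149, -0.0505, 0.0308]
ee_rot: [3.141, -0.001, 0.062]
wrist_force: [-0.2, 2.0, 2.8]
width: 0.0598
finger_force: 1.6
```

```bash
python3 - <<'E'
from h import *
casefit('p3.png')
E
```

```text
blue centre [ 0.5148 -0.0412] size [0.0652 0.0421] yaw 0.062
[ 0.5148 -0.0505  0.0306] [ 3.141e+00 -1.000e-03  6.200e-02] [0.9 2.5 1.4] 12.1333 0.0598863148418042
```

View pics/p3.png

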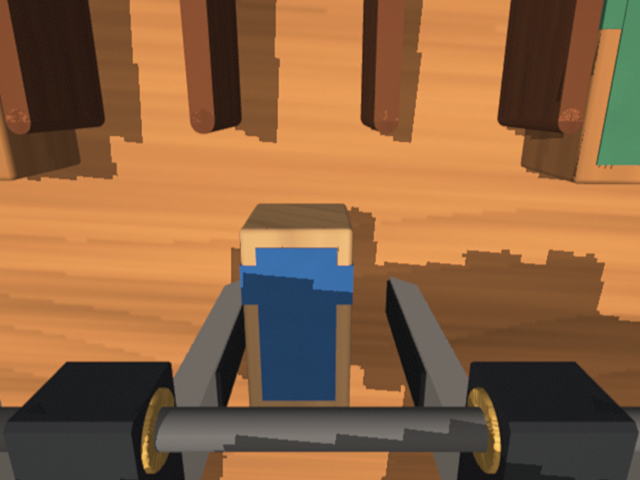

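The case is aligned and centred on gap 4: dividers at columns 203 and 386, case at 296. Next I back off, lift clear, narrow the fingers and come down behind it.

Request:
servo_tool:
  plan:
    - [0, -0.09, 0, 0, 0, 0, 60]
    - [0, -0.09, 0, 0, 0, 0, 60]
    - [0, -0.09, -0.35, 0, 0, 0, 60]
    - [0, -0.09, -0.65, 0, 0, 0, 60]
    - [0, -0.09, -0.65, 0, 0, 0, 60]

```text
time: 12.55
tool_pos: [0.5177, -0.0427, 0.1015]
ee_rot: [3.137, -0.01, 0.063]
wrist_force: [2.2, -0.2, 0.7]
width: 0.0602
finger_force: 0.0
```

Request:
servo_tool:
  plan:
    - [-0.3, 0, 0, 0, 0, 0, 10]
    - [-0.63, 0, 0, 0, 0, 0, 10]
    - [-0.63, 0, 0, 0, 0, 0, 10]
    - [-0.63, 0, 0, 0, 0, 0, 10]
    - [-0.63, 0, 0, 0, 0, 0, 10]
    - [-0.63, 0, 0, 0, 0, 0, 10]
    - [-0.63, 0, 0, 0, 0, 0, 10]
    - [-0.63, 0, 0, 0, 0, 0, 10]
    - [-0.63, 0, 0, 0, 0, 0, 10]

```text
time: 13.3
tool_pos: [0.4518, -0.0455, 0.0955]
ee_rot: [3.141, -0.0, 0.062]
wrist_force: [-0.1, -0.3, -0.1]
width: 0.0102
finger_force: 0.0
```

```bash
python3 - <<'E'
from h import *
casefit('p4.png')
E
```

```text
blue centre [ 0.5151 -0.0413] size [0.0649 0.0419] yaw 0.062
[ 0.4517 -0.0455  0.0954] [3.141 0.    0.062] [-0.5  0.4  0.3] 13.35 0.009873227679331076
```

View pics/p4.png

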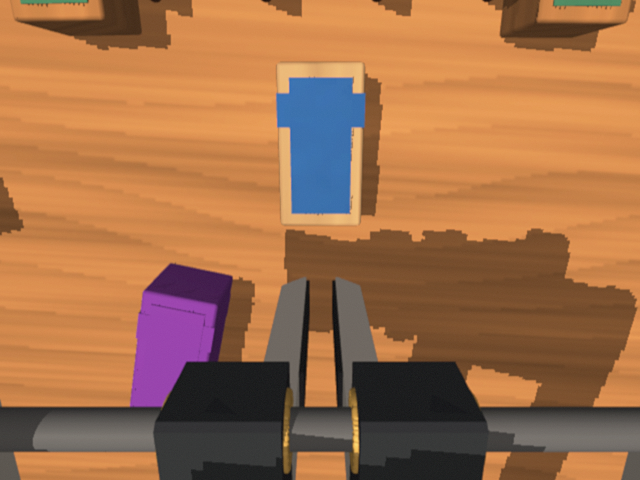

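The case and fingers line up on column 320, and purple is clear to the left at (185,330). Descending and pushing in.

Request:
servo_tool:
  plan:
    - [0, 0, 0.35, 0, 0, 0, 10]
    - [0, 0, 0.65, 0, 0, 0, 10]
    - [0, 0, 0.65, 0, 0, 0, 10]
    - [0, 0, 0.65, 0, 0, 0, 10]

```text
time: 13.68
tool_pos: [0.4498, -0.0451, 0.0291]
ee_rot: [-3.14, 0.004, 0.062]
wrist_force: [0.4, -0.5, 0.2]
width: 0.0098
finger_force: 0.0
```

Request:
servo_tool:
  plan:
    - [0.05, 0, 0, 0, 0, 0, 10]
    - [0.1, 0, 0, 0, 0, 0, 10]
    - [0.15, 0, 0, 0, 0, 0, 10]
    - [0.2, 0, 0, 0, 0, 0, 10]
    - [0.25, 0, 0, 0, 0, 0, 10]
    - [0.3, 0, 0, 0, 0, 0, 10]
    - [0.35, 0, 0, 0, 0, 0, 10]
    - [0.4, 0, 0, 0, 0, 0, 10]
    - [0.44, 0, 0, 0, 0, 0, 10]
    - [0.48, 0, 0, 0, 0, 0, 10]

```text
time: 14.52
tool_pos: [0.4992, -0.0426, 0.0313]
ee_rot: [3.141, 0.001, 0.062]
wrist_force: [-5.4, 0.2, 3.3]
width: 0.0101
finger_force: 2.5
```

```bash
python3 - <<'E'
from h import *
casefit('p5.png')
E
```

```text
blue centre [ 0.5478 -0.039 ] size [0.0654 0.0421] yaw 0.062
[ 0.5002 -0.0425  0.0313] [ 3.141e+00 -1.000e-03  6.200e-02] [-3.5 -0.2  3.5] 14.5667 0.009566328167817512
```

Request:
servo_tool:
  plan:
    - [0.05, 0, 0, 0, 0, 0, 10]
    - [0.1, 0, 0, 0, 0, 0, 10]
    - [0.15, 0, 0, 0, 0, 0, 10]
    - [0.2, 0, 0, 0, 0, 0, 10]
    - [0.25, 0, 0, 0, 0, 0, 10]
    - [0.3, 0, 0, 0, 0, 0, 10]
    - [0.35, 0, 0, 0, 0, 0, 10]
    - [0.4, 0, 0, 0, 0, 0, 10]
    - [0.45, 0, 0, 0, 0, 0, 10]
    - [0.5, 0, 0, 0, 0, 0, 10]
    - [0.55, 0, 0, 0, 0, 0, 10]
    - [0.6, 0, 0, 0, 0, 0, 10]

```text
time: 15.57
tool_pos: [0.559, -0.0388, 0.0309]
ee_rot: [3.141, 0.001, 0.062]
wrist_force: [-5.2, -0.5, 5.1]
width: 0.0096
finger_force: 2.7
```

Request:
servo_tool:
  plan:
    - [0.03, 0, 0, 0, 0, 0, 10]
    - [0.06, 0, 0, 0, 0, 0, 10]

```text
time: 15.73
tool_pos: [0.5651, -0.0384, 0.0307]
ee_rot: [3.141, 0.001, 0.062]
wrist_force: [-5.7, -0.2, 4.5]
width: 0.0101
finger_force: 2.6
```

Request:
servo_tool:
  plan:
    - [0.02, 0, 0, 0, 0, 0, 10]
    - [0.02, 0, 0, 0, 0, 0, 10]

```text
time: 15.9
tool_pos: [0.5675, -0.0382, 0.0306]
ee_rot: [3.141, -0.001, 0.062]
wrist_force: [-3.3, -1.4, 2.1]
width: 0.0098
finger_force: 1.6
```

Request:
servo_tool:
  plan:
    - [0.02, 0, 0, 0, 0, 0, 10]
    - [0.02, 0, 0, 0, 0, 0, 10]

```text
time: 16.07
tool_pos: [0.5681, -0.0382, 0.0305]
ee_rot: [3.142, 0.003, 0.062]
wrist_force: [-6.7, -0.5, 6.4]
width: 0.0098
finger_force: 3.5
```

Near the end now (TCP 0.568, advance slowing), so I press gently until contact is clear.

Request:
servo_tool:
  plan:
    - [0.02, 0, 0, 0, 0, 0, 10]
    - [0.02, 0, 0, 0, 0, 0, 10]

```text
time: 16.23
tool_pos: [0.5681, -0.0382, 0.0306]
ee_rot: [-3.142, 0.007, 0.062]
wrist_force: [-11.9, -1.0, 9.2]
width: 0.0102
finger_force: 6.2
```

Request:
servo_tool:
  plan:
    - [0.02, 0, 0, 0, 0, 0, 10]
    - [0.02, 0, 0, 0, 0, 0, 10]

```text
time: 16.4
tool_pos: [0.5681, -0.0382, 0.0306]
ee_rot: [-3.141, 0.012, 0.062]
wrist_force: [-18.3, -0.3, 13.1]
width: 0.0102
finger_force: 8.9
```

```bash
python3 - <<'E'
from h import *
casefit('p6.png')
E
```

```text
blue centre [ 0.6167 -0.0345] size [0.0651 0.0428] yaw 0.062
[ 0.5681 -0.0382  0.0306] [-3.141  0.012  0.062] [-18.8  -0.6  12.6] 16.45 0.009960165415568248
```

Hard stop reached: the force rises with no motion, and the case is where it should be when home. Backing off and checking.

Request:
servo_tool:
  plan:
    - [-0.1, 0, 0, 0, 0, 0, 10]
    - [-0.35, 0, 0, 0, 0, 0, 10]
    - [-0.45, 0, 0, 0, 0, 0, 10]
    - [-0.45, 0, -0.4, 0, 0, 0, 10]
    - [-0.45, 0, -0.8, 0, 0, 0, 10]
    - [-0.45, 0, -0.95, 0, 0, 0, 10]
    - [-0.45, 0, -0.95, 0, 0, 0, 10]

```text
time: 17.03
tool_pos: [0.5323, -0.0412, 0.1314]
ee_rot: [3.139, -0.013, 0.062]
wrist_force: [-0.2, -0.1, -0.1]
width: 0.0097
finger_force: 0.0
```

Request:
servo_tool:
  plan:
    - [0, 0, -0.4, 0, 0, 0, 10]
    - [0, 0, -0.8, 0, 0, 0, 10]
    - [0, 0, -0.8, 0, 0, 0, 10]
    - [0, 0, -0.8, 0, 0, 0, 10]
    - [0, 0, -0.8, 0, 0, 0, 10]
    - [0, 0, -0.8, 0, 0, 0, 10]

```text
time: 17.53
tool_pos: [0.5273, -0.0404, 0.2027]
ee_rot: [-3.141, 0.004, 0.062]
wrist_force: [-0.1, -0.4, 1.0]
width: 0.0099
finger_force: 0.0
```

```bash
python3 - <<'E'
from h import *
casefit('p7.png')
E
```

```text
blue centre [ 0.617  -0.0344] size [0.0646 0.0417] yaw 0.062
[ 0.5272 -0.0404  0.2027] [-3.14   0.004  0.062] [-0.5 -0.4 -0.2] 17.5833 0.010174155512509405
```

View pics/p7.png

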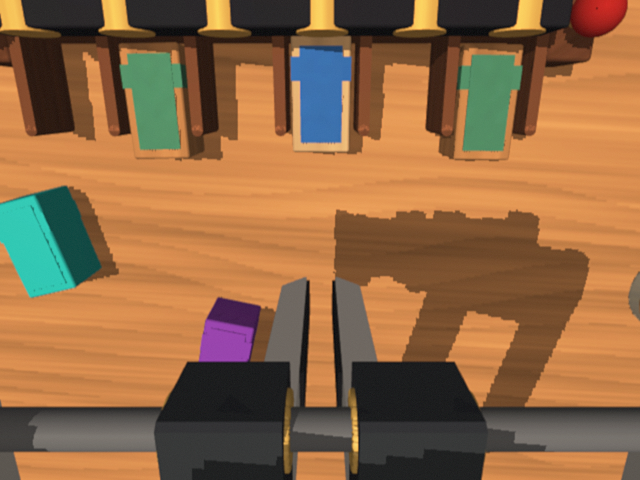

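The blue-banded case sits straight and fully in the third gap from the red knob at (320,95). The green cases, purple and turquoise are undisturbed.

```bash
python3 -c "
from bench import robot
print(robot.close_job())"
```

```text
the job is handed in; nothing more can be done
None
```

I ran the fingertip along the rail from the red-knob end, over bumps 6 and 5 to bump 4. I then slid the blue-banded case along the table, without lifting it, into that third gap against the back board; the job is handed in, with the verdict not shown to me.

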